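# Seat the day tray of a pill dispenser on its key pin

### The arm

A 6-joint arm with a two-finger parallel gripper is mounted at the origin on the work surface. World frame = base frame: x ahead of the robot, y to its left, z up, the work surface at z = 0. Lengths are in m, angles in rad, forces in N, time in s.
With the tool pointing down it reaches from about 0.225 to 0.875 m from the base axis. Payload 3.4 kg.
Tool frame: the origin (TCP) lies at the very end of the fingers, on their centre line; the grasp point (between the pads) lies 19 mm behind it; z points along the fingers, y is the direction in which the jaws open and shut (so a half turn about z gives the same grasp; the last joint's range is limited). The gripper opens to 85 mm and grips with 20 to 120 N. Pads are 22 mm wide; open, the fingers measure 114 mm over their backs; the gripper's body (76 mm by 85 mm) begins 54 mm behind the grasp point. The pads swing forward as they close: fully open they stand 13 mm farther back than shut.
Start: joints at [0.987, 0.276, 1.505, -0, 1.361, -0.121], TCP at [0.257, 0.515, 0.203] pointing down, gripper open.
Joint ranges: [-2.89, 2.89], [-0.75, 2.08], [0.22, 2.7], [-1.18, 4.32], [0.11, 2.71], [-2.7, 2.7]. Speed limits (rad/s): [2.57, 2.57, 3.14, 3.14, 3.14, 3.14].

### API

Orientations are given as a unit quaternion [w, x, y, z].
In Python, from rig import manip gives the robot as it stands. The module is installed in compiled form; this text tells all that it offers.
- The arm moves only by the tool carry_out, never from a script. Its argument "moves" is one flat list of numbers, 5 for each row, row after row: the opening in per cent of the stroke, from 0 (shut) to 100 (fully open), then the shift along the world's x, y, z in cm, then the turn about the world's z in rad. A call has exactly 10 rows; each row shifts and turns the commanded pose from where the row before left it; what a row does not reach is not made up. A row lasts 1/10 s, in which the tool goes at most 50 mm and 8.59 degrees, less where a joint would pass 70% of its speed; a pose out of reach is approached as far as the arm can. A call is refused whole if a number of a shift passes 5 or a number of a turn 0.15, either way. A call with a gripper value outside its range is refused whole. The fingers move at their own pace and stop on an object; "squeeze" is the grip in N (left out, the last holds). Time passes only in rows, so rows that do not move let the fingers close, or fill a call up. It gives the time, the measured TCP pose, the force and the opening at its end, in the units of the state.
- manip.get_state(): the state, without advancing time (a new reading comes with each control period).
- manip.get_image(name): name is "side" or "top" or "wrist"; returns the picture (384x512x3 uint8, red, green, blue); there is no depth.
- manip.camera_info(name): a dict with "fov_y" (degrees; the focal length in pixels is half the picture's height over the tangent of half this angle, whatever the lens; pixels are square), "cx", "cy" (the principal point, pixels), "dist" ([k1, k2, p1, p2, k3] as OpenCV has them; the pictures are not rectified), "rvec" (rotation vector, rad) and "tvec" (3), from world to camera coordinates, as OpenCV has them; the wrist camera has in their place "hand_eye" (4x4, takes a point from camera to tool coordinates, whose origin is the TCP and whose axes are the flange's). Camera axes: x right, y down, z forward; pixel columns grow to the right and rows downward; lengths in m; the calibration is good to about 2 mm. A picture is of the moment at which its call begins: read the wrist's pose just before it. camera_info takes no time and is no camera call.
- manip.sign_off(): hands the job in, once; it reports no verdict.
The state is a dict: "clock": time; "qpos": joint angles; "qd": joint speeds; "effort": joint torques, N m; "position": TCP position; "ee_rot": TCP orientation; "contact_force": force on the tool from outside, world axes, zero at the start; "moment": the same for the moment, N m; "width": finger opening in m.
Only numpy, scipy, OpenCV 4.12 (cv2) and the standard library are available. Lean on these libraries where they do the work, as an engineer would, in place of code of your own. Each camera call takes 0.05 s, during which the arm holds its last target. There are 200 camera calls.

### The job

The round blue seven-day tray of the pill dispenser sits raised, its rim resting on the pins of the housing. With a fingertip, turn the tray on its spindle until its orange-marked notch is at the orange key pin, then press the tray down by its white centre until it is fully home, and leave it so. Do not lift the tray, and leave the things standing around the dispenser where they are.

Things in the scene. Friction and masses are not known exactly. Their poses are not given: they have to be found in the camera images.
- dispenser: White round pill dispenser, fixed to the bench: housing 216 mm in diameter, its flat top ledge 50 mm above the bench; a low console 34 mm high, 120 mm wide and reaching 155 mm from the axis stands on its -x side. Origin on the underside, on the vertical axis of the housing, spindle and tray; z up. The orange key pin is on its +x side. The yaw differs from run to run.
- key_pin (a point): Middle of the top of the orange key pin: a fixed, round-topped rib on the ledge, 8 mm wide, reaching from 85 to 102 mm from the dispenser's axis, its top 57.8 mm above the bench; this point is 94 mm from the axis. The outer 8 mm shows beyond the tray's rim; an orange stripe runs from it down the housing. Two grey pins of the same shape stand 100 and 225 degrees counter-clockwise from it.
- tray_notch (a point): Middle of the orange-marked notch in the blue tray's rim, 94 mm from the axis, level with the rim's top (62 mm above the bench at the start, 54 mm when home). Rim: flat, 94 mm outer radius, 4 mm thick. Notch: 14 mm wide, 12 mm deep, open outwards, an orange stripe on either side. Two plain notches 100 and 225 degrees counter-clockwise fit the grey pins, so the tray seats one way only.
- tray_bay (a point): Middle of the floor of the tray compartment behind the notch, 58 mm from the axis, 25 mm below the rim's top. The tray's well (80 mm inner radius) has 7 equal open compartments round its centre hub (22 mm radius), parted by radial walls 3 mm thick, their tops 1 mm below the rim's top. The notch is at the middle of this compartment, so walls lie 1/14, 3/14 ... of a turn from it.
- tray_centre (a point): Middle of the flat top of the tray's white centre hub (44 mm in diameter), on the axis; 6 mm above the rim's top: 68 mm above the bench at the start, 60 mm when home. The place to press.
- tray_turn (a joint): Angle of the tray on its spindle, rad, positive counter-clockwise seen from above, no stops, drag 0.035 N m: a fingertip in a compartment, pushing on a wall, turns it, and it stays where it is left. 0 (or a whole turn) with the notch at the key pin. Starts at 0.6 to 5.68. Within 0.03 rad of that the tray goes down freely; the pin's round top draws it in from about 0.04 rad.
- tray_lift (a joint): Height of the tray above its home position, m: 0 fully home (rim down on the ledge), 0.008 at the start, resting on the pins. Snug fit on the spindle: it stays at any height it is left and takes a downward push of about 5 N to slide; it goes down only with the notch at the orange pin (elsewhere the pins bear it), and stops hard at 0.
- dose_cup: Clear plastic medicine cup, 38 mm across the rim, 34 mm high, standing by the dispenser. Origin at the centre of its underside.
- amber_jar: Amber tablet jar with a white cap, 46 mm diameter, 62 mm high, standing by the dispenser. Origin at the centre of its underside.
- white_carton: White medicine carton with a blue band, 105 x 46 x 24 mm, long along its x, lying by the dispenser. Origin at the centre of its underside.
- marker_pen: Black marker pen with an orange cap, 118 mm long along its x, 14 mm thick, lying by the dispenser. Origin at the centre of its underside.
- tape_roll: Roll of brown packing tape lying flat, 96 mm diameter, 48 mm high. Origin at the centre of its underside.
- teal_carton: White medicine carton with a teal band, 120 x 62 x 34 mm, long along its x. Origin at the centre of its underside.
- syrup_bottle: Amber bottle with a white cap, 56 mm diameter, 115 mm high. Origin at the centre of its underside.

How it is judged:
By the outcome, as a careful person would: the job done as asked, in the order asked, and still so for the second after the job is handed in, with the robot touching nothing.
It also fails if it takes over 45 s, if anything falls off the work surface, if the arm or the gripper's body presses on something with over 40 N, if the wrist force passes 120 N, or if a joint passes its speed limit or range.

## Working session

There is one attempt and no reset: what is moved stays moved. The work goes in short steps, Python scripts to look and compute and a tool call to move; the robot and the scene stay as the last step left them, time stands still between calls to the robot, and variables do not carry over. Pictures are saved under pics/ and viewed, about 8 in all and at most 12, crops included, and the job is handed in when it is done.

Besides the shell and the picture viewer there is one more tool, called after ">>>" in YAML: its name, and indented under it one key for each argument. carry_out: Moves the arm, as the interface text tells. Its arguments: {"type":"object","properties":{"moves":{"type":"array","items":{"type":"number"}},"squeeze":{"type":"number"}},"required":["moves"]}

```bash
mkdir -p pics
cat > h.py <<'E'
import numpy as np, cv2
from rig import manip
def K(i):
    f=192/np.tan(np.radians(i["fov_y"])/2)
    return np.array([[f,0,i["cx"]],[0,f,i["cy"]],[0,0,1]])
def pose(name,st=None):
    i=manip.camera_info(name)
    if "rvec" in i:
        R=cv2.Rodrigues(np.array(i["rvec"],float))[0]; return R.T, -R.T@np.array(i["tvec"],float).ravel()
    w,x,y,z=st["ee_rot"]
    from scipy.spatial.transform import Rotation as Ro
    T=np.eye(4);T[:3,:3]=Ro.from_quat([x,y,z,w]).as_matrix();T[:3,3]=st["position"]
    T=T@np.array(i["hand_eye"]); return T[:3,:3],T[:3,3]
def ray(name,px,zp,st=None):
    i=manip.camera_info(name);R,c=pose(name,st)
    u=cv2.undistortPoints(np.array(px,float).reshape(-1,1,2),K(i),np.array(i["dist"],float)).reshape(-1,2)
    d=np.c_[u,np.ones(len(u))]@R.T
    return c+d*((zp-c[2])/d[:,2])[:,None]
def proj(name,P,st=None):
    i=manip.camera_info(name);R,c=pose(name,st)
    r=cv2.Rodrigues(R.T)[0]
    return cv2.projectPoints(np.array(P,float).reshape(-1,1,3),r,-R.T@c,K(i),np.array(i["dist"],float))[0].reshape(-1,2)
def snap(name,fn):
    st=manip.get_state();im=manip.get_image(name);cv2.imwrite("pics/"+fn,im[:,:,::-1]);return st,im
E
python3 - <<'E'
from h import *
ims=[snap(n,n+"0.png")[1] for n in("top","side")]
cv2.imwrite("pics/both0.png",cv2.resize(np.vstack(ims),None,fx=.78,fy=.78)[:,:,::-1])
for n in("top","side"):
    i=manip.camera_info(n);print(n,i["fov_y"],pose(n)[1])
print(manip.get_state())
E
```

```text
top 54.36511223889495 [ 0.4275471  -0.03589769  1.13883672]
side 53.791269359364435 [ 0.21877539 -0.68723865  0.94826255]
{'clock': 0.1, 'qpos': array([ 9.87046095e-01,  2.76504541e-01,  1.50601653e+00, -5.54887357e-06,
        1.36072912e+00, -1.20993683e-01]), 'qd': array([ 0.00157099, -0.00141653, -0.00038965, -0.00098396, -0.00103017,
        0.00034041]), 'effort': array([ 2.49633114e-03, -4.17700696e+01, -2.46405584e+01,  1.26610312e-04,
        5.75144455e-03, -7.55885765e-06]), 'position': array([0.25639551, 0.51407254, 0.20193781]), 'ee_rot': array([-2.83481206e-04,  2.29318642e-01,  9.73351054e-01, -7.78779184e-04]), 'contact_force': array([ 0.91668846, -0.79638873,  0.95108909]), 'moment': array([ 0.03162042, -0.00767944, -0.00244746]), 'width': 0.08541160161228996}
```

View pics/top0.png

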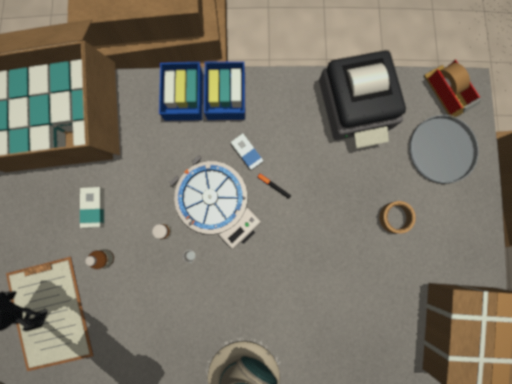

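View pics/side0.png

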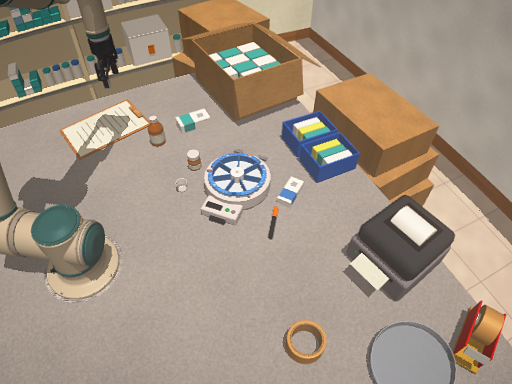

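The top view shows the dispenser at about (211,197), with its console lower right at (240,228), the jar at (160,231), the cup at (191,256), the small carton at (247,150) and the pen at (274,186). Next I measure the colours.

Run:
```python
from h import *
t=cv2.imread("pics/top0.png")
h=cv2.cvtColor(t,cv2.COLOR_BGR2HSV)
roi=np.zeros(h.shape[:2],bool);roi[150:250,165:255]=1
blue=(cv2.inRange(h,(98,90,60),(125,255,255))>0)&roi
ys,xs=np.nonzero(blue);k=np.hypot(xs-211,ys-197)<40
P=ray("top",np.c_[xs[k],ys[k]],.062)
hull=cv2.convexHull(P[:,:2].astype(np.float32));(c,r)=cv2.minEnclosingCircle(hull);c=np.array(c)
print("tray c,r",c,r)
w=(cv2.inRange(h,(0,0,185),(180,45,255))>0)&roi
n,l,s,ce=cv2.connectedComponentsWithStats(((np.hypot(*np.meshgrid(np.arange(512)-211,np.arange(384)-197))<12)&w).astype(np.uint8))
for j in range(1,n):
    if s[j,4]>20: print("hub",ce[j],s[j],ray("top",ce[j],.068))
o=(cv2.inRange(h,(3,90,120),(20,255,255))>0)&roi
n,l,s,ce=cv2.connectedComponentsWithStats(o.astype(np.uint8))
for j in range(1,n):
    q=ray("top",ce[j],.058)[0,:2]-c; print("or",ce[j],s[j,4],"r",np.hypot(*q),"ang",np.arctan2(q[1],q[0]))
print("console px",ray("top",[240,228],.034)[0,:2]-c)
a=cv2.resize(t[145:255,155:270],(575,550),interpolation=cv2.INTER_CUBIC)
cv2.imwrite("pics/crop0.png",a)
s0=cv2.imread("pics/side0.png")
cv2.imwrite("pics/crop1.png",np.hstack([a,cv2.resize(s0[140:230,195:280],(220,233))[:0]]) if 0 else cv2.resize(s0[140:230,170:310],(780,501),interpolation=cv2.INTER_CUBIC))
```

```text
tray c,r [0.53197861 0.09313338] 0.09172185510396957
hub [210.21455939 194.30651341] [200 186  23  18 261] [[0.53755561 0.09094602 0.068     ]]
hub [219.3125  201.84375] [217 199   6   8  32] [[0.51555358 0.06459464 0.068     ]]
hub [212.04761905 206.9047619 ] [209 205   7   4  21] [[0.50110757 0.08550011 0.068     ]]
or [185.78571429 170.92857143] 14 r 0.10445522082775138 ang 0.7528895694808577
console px [-0.09137255 -0.08649209]
```

View pics/crop0.png

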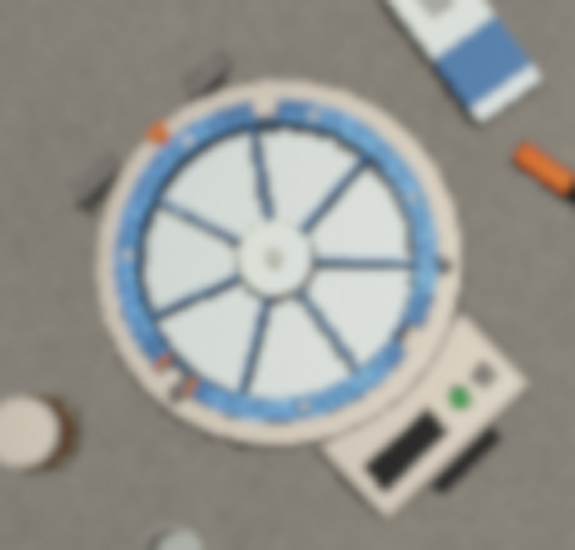

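View pics/crop1.png

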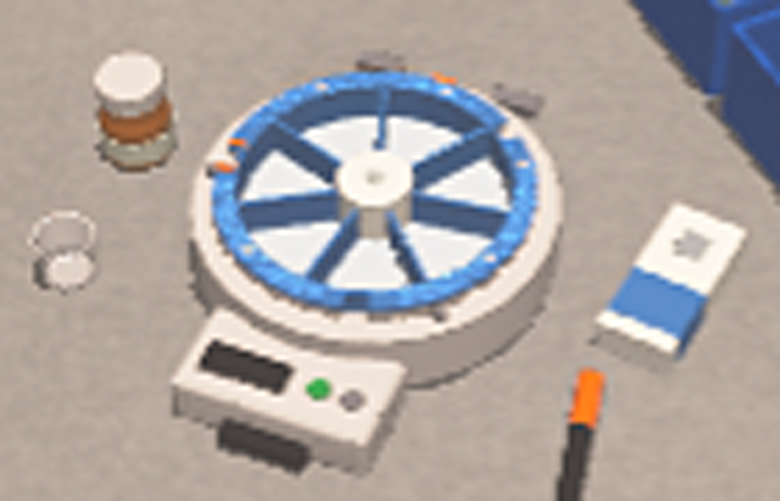

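In the enlarged crops the orange key pin is at (158,132), about 0.75 rad. The orange-marked notch is at (175,374), about 2.4 rad, next to a grey pin, so the tray needs about 1.6 rad clockwise. I'll move above the notch's compartment with the gripper shut and use the wrist camera to refine this.

>>> carry_out:
  moves: [0,2.3,-3.8,1,-0.025,0,2.3,-3.8,1,-0.025,0,2.3,-3.8,1,-0.025,0,2.3,-3.8,0,-0.025,0,2.3,-3.8,0,-0.025,0,2.3,-3.8,0,-0.025,0,2.3,-3.8,0,-0.025,0,2.3,-3.8,0,-0.025,0,2.3,-3.8,0,-0.025,0,2.3,-3.8,0,-0.025]

```text
clock: 1.1
position: [0.4871, 0.1328, 0.2324]
ee_rot: [-0.0, 0.349, 0.937, 0.0]
contact_force: [1.0, 0.3, -0.4]
width: 0.0005
```

Run:
```python
from h import *
st,im=snap("wrist","w1.png")
print(st["position"],st["ee_rot"],st["width"],manip.camera_info("wrist"))
```

```text
[0.4870924  0.13283991 0.23244414] [-2.54174278e-04  3.49442150e-01  9.36957907e-01  1.01485901e-05] 0.0005281817133513861 {'fov_y': 65.4701036210821, 'cx': 259.28576067257126, 'cy': 187.14258791915233, 'dist': array([-0.0051433,  0.       ,  0.       ,  0.       ,  0.       ]), 'hand_eye': array([[-1.05830336e-03, -9.44689725e-01, -3.27963723e-01,
         8.59086786e-02],
       [ 9.99999440e-01, -1.00121740e-03, -3.42912850e-04,
        -3.17051472e-04],
       [-4.41674200e-06, -3.27963902e-01,  9.44690255e-01,
        -1.71230061e-01],
       [ 0.00000000e+00,  0.00000000e+00,  0.00000000e+00,
         1.00000000e+00]])}
```

View pics/w1.png

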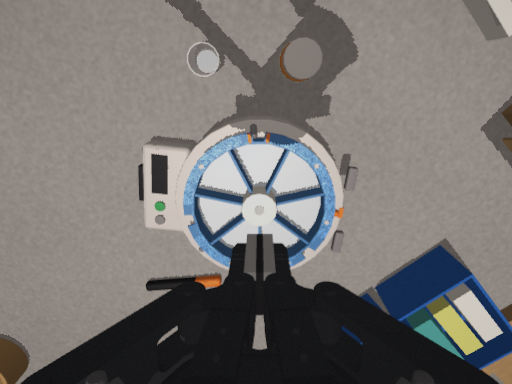

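The wrist view shows the hub at (259,209), the notch's orange stripes near (260,138) and the key pin at (340,212). Now I compute the angles.

```bash
cat >> h.py <<'E'
def measure(st,im,zr=.062):
    h=cv2.cvtColor(im,cv2.COLOR_RGB2HSV)
    o=cv2.inRange(h,(3,110,80),(20,255,255));o[h[:,:,0]<0]=0
    b=cv2.inRange(h,(98,60,50),(125,255,255))
    ys,xs=np.nonzero(b);P=ray("wrist",np.c_[xs,ys],zr,st)[:,:2]
    c=np.array([.532,.092])
    for _ in range(6):   # outer rim: farthest blue point per angular bin, circle fit
        d=P-c;r=np.hypot(*d.T);k=r<.099;a=np.arctan2(d[k,1],d[k,0]);bi=((a+np.pi)/.08).astype(int)
        Q=np.array([P[k][bi==j][np.argmax(r[k][bi==j])] for j in np.unique(bi)])
        Q=Q[np.abs(np.hypot(*(Q-c).T)-.094)<.006]
        A=np.c_[2*Q,np.ones(len(Q))];s=np.linalg.lstsq(A,(Q**2).sum(1),rcond=None)[0];c=s[:2]
    print("rim fit c",c,"r",np.sqrt(s[2]+c@c),len(Q))
    n,l,S,ce=cv2.connectedComponentsWithStats(o)
    for j in range(1,n):
        if S[j,4]<6: continue
        for z in(zr,.0565):
            q=ray("wrist",ce[j],z,st)[0,:2]-c
            if .07<np.hypot(*q)<.12: print("or",ce[j].round(1),S[j,4],"z",z,"r %.4f ang %.4f"%(np.hypot(*q),np.arctan2(q[1],q[0])))
    return c
E
python3 - <<'E'
from h import *
from scipy.spatial.transform import Rotation
im=cv2.imread("pics/w1.png")[:,:,::-1].copy()
st=dict(position=np.array([.48709,.13284,.23244]),ee_rot=[-2.54e-4,.349442,.936958,1e-5])
c=measure(st,im)
print("hub px(259,209.5)",ray("wrist",[259.3,209.7],.068,st))
cv2.imwrite("pics/w1c.png",cv2.resize(im[115:290,170:360,::-1],None,fx=4,fy=4,interpolation=cv2.INTER_CUBIC)[:600])
E
```

```text
rim fit c [0.53158069 0.09298389] r 0.09373860655407223 66
or [249.1 137.5] 26 z 0.062 r 0.0879 ang 2.5543
or [249.1 137.5] 26 z 0.0565 r 0.0870 ang 2.5578
or [267.5 137.4] 28 z 0.062 r 0.0880 ang 2.3134
or [267.5 137.4] 28 z 0.0565 r 0.0870 ang 2.3104
or [339.1 212.5] 67 z 0.062 r 0.1003 ang 0.7918
or [339.1 212.5] 67 z 0.0565 r 0.1021 ang 0.7689
hub px(259,209.5) [[0.53190113 0.09338157 0.068     ]]
```

View pics/w1c.png

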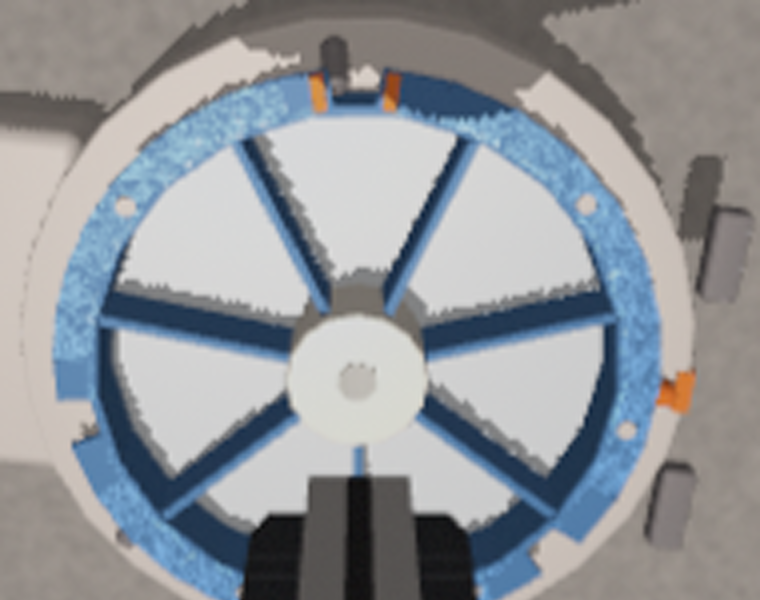

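The crop confirms the notch at 2.434 rad. The two grey pins, at about (254,130) and (200,250), give a cross-check on the key direction.

Run:
```python
from h import *
im=cv2.imread("pics/w1.png")[:,:,::-1].copy()
st=dict(position=np.array([.48709,.13284,.23244]),ee_rot=[-2.54e-4,.349442,.936958,1e-5])
c=np.array([.5317,.0932])
def A(px,z):
    q=ray("wrist",px,z,st)[0,:2]-c;return np.hypot(*q),np.arctan2(q[1],q[0])
for px,off in(([253.9,127.5],100),([200.7,249.5],225)):
    r,a=A(px,.056);print(r,a,"key",(a-np.radians(off))%6.2832)
h=cv2.cvtColor(im,cv2.COLOR_RGB2HSV);o=cv2.inRange(h,(3,110,80),(20,255,255))
ys,xs=np.nonzero(o[200:225,325:355]);
for y in np.unique(ys): 
    k=xs[ys==y]+325;print(y+200,k.min(),k.max())
for k in(.74,.76,.78,.80): print(k,[proj("wrist",[*(c+r*np.array([np.cos(k),np.sin(k)])),z],st)[0].round(1) for r,z in((.094,.0578),(.102,.0578),(.108,.05),(.108,.03))])
```

```text
0.097912607028873 2.4874713826992463 key 0.7421421307049167
0.09979385576076641 -1.6059692514756856 key 0.7502399315370729
208 339 343
209 339 343
210 336 343
211 335 343
212 335 342
213 335 342
214 335 342
215 334 342
216 337 341
217 338 341
0.74 [array([332.8, 214.4]), array([339., 215.]), array([342.1, 213. ]), array([338.2, 207. ])]
0.76 [array([333.1, 213. ]), array([339.3, 213.6]), array([342.4, 211.5]), array([338.5, 205.5])]
0.78 [array([333.4, 211.6]), array([339.6, 212.1]), array([342.7, 209.9]), array([338.8, 204. ])]
0.8 [array([333.6, 210.3]), array([339.9, 210.6]), array([343. , 208.4]), array([339. , 202.5])]
```

Key pin ≈ 0.755 rad, so the turn is about −1.68 rad. I lower the shut fingertip into the notch's compartment, clear of the floor and walls.

>>> carry_out:
  moves: [0,0.05,-0.2,-4,0,0,0,0,-4,0,0,0,0,-4,0,0,0,0,-3,0,0,0,0,-2,0,0,0,0,-1,0,0,0,0,-0.6,0,0,0,0,0,0,0,0,0,0,0,0,0,0,0,0]

```text
clock: 2.15
position: [0.4882, 0.1327, 0.0478]
ee_rot: [0.001, 0.349, 0.937, 0.001]
contact_force: [-0.8, 0.4, 0.1]
width: 0.0002
```

Run:
```python
from h import *
st,im=snap("wrist","w2.png")
print(st["position"],st["ee_rot"],st["contact_force"])
measure(st,im)
p=st["position"][:2]-[.5317,.0932]; a0=np.arctan2(p[1],p[0]);print(np.hypot(*p),a0)
# arc rows 
a=2.428;r=.058
c=np.array([.5317,.0932]);prev=st["position"][:2]
for i in range(20):
    a-=.08;q=c+r*np.array([np.cos(a),np.sin(a)]);print((100*(q-prev)).round(2),round(a,3));prev=q
```

```text
[0.48816244 0.13270512 0.04779736] [1.06187576e-03 3.48863314e-01 9.37172835e-01 5.81668552e-04] [-0.77727751  0.40744759  0.05742407]
rim fit c [0.53108608 0.0932977 ] r 0.09379442571710338 42
or [237.4 192.5] 129 z 0.062 r 0.0872 ang 2.5544
or [237.4 192.5] 129 z 0.0565 r 0.0852 ang 2.5623
or [275.1 192.5] 129 z 0.062 r 0.0871 ang 2.3115
or [275.1 192.5] 129 z 0.0565 r 0.0851 ang 2.3050
or [406.2 316.8] 123 z 0.062 r 0.0980 ang 0.8491
or [406.2 316.8] 123 z 0.0565 r 0.1015 ang 0.7992
0.05878922523174373 2.4047150233307453
[0.29 0.18] 2.348
[0.34 0.31] 2.268
[0.37 0.28] 2.188
[0.39 0.25] 2.108
[0.41 0.22] 2.028
[0.42 0.19] 1.948
[0.44 0.15] 1.868
[0.45 0.12] 1.788
[0.46 0.08] 1.708
[0.46 0.05] 1.628
[0.46 0.01] 1.548
[ 0.46 -0.03] 1.468
[ 0.46 -0.07] 1.388
[ 0.45 -0.1 ] 1.308
[ 0.44 -0.14] 1.228
[ 0.43 -0.17] 1.148
[ 0.42 -0.21] 1.068
[ 0.4  -0.24] 0.988
[ 0.38 -0.27] 0.908
[ 0.35 -0.3 ] 0.828
```

View pics/w2.png

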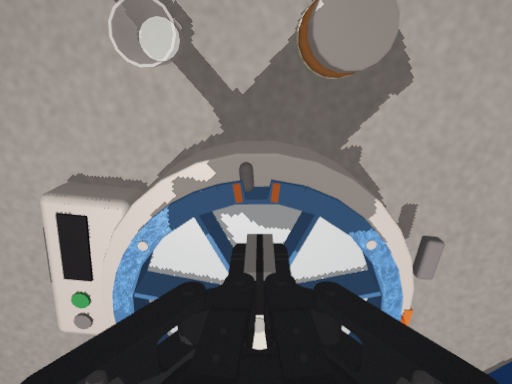

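The fingertip is in the notch compartment with no contact, and the notch is unmoved at (256,192). Next is the first arc, about −0.8 rad.

>>> carry_out:
  moves: [0,0.29,0.18,0,-0.08,0,0.34,0.31,0,-0.08,0,0.37,0.28,0,-0.08,0,0.39,0.25,0,-0.08,0,0.41,0.22,0,-0.08,0,0.42,0.19,0,-0.08,0,0.44,0.15,0,-0.08,0,0.45,0.12,0,-0.08,0,0.46,0.08,0,-0.08,0,0.46,0.05,0,-0.08]

```text
clock: 3.2
position: [0.5281, 0.151, 0.0474]
ee_rot: [0.0, 0.687, 0.726, 0.001]
contact_force: [0.7, -0.0, 0.3]
width: -0.0001
```

Run:
```python
from h import *
st,im=snap("wrist","w3.png")
print(st["position"],st["contact_force"])
measure(st,im)
p=st["position"][:2]-[.5317,.0932];print(np.hypot(*p),np.arctan2(p[1],p[0]),2*np.arctan2(st["ee_rot"][2],st["ee_rot"][1]))
```

```text
[0.52811294 0.15096981 0.04742521] [ 0.65252259 -0.03849094  0.3458607 ]
rim fit c [0.53149603 0.09422893] r 0.09354281483505499 41
or [389.2 216.6] 424 z 0.062 r 0.1011 ang 0.8150
or [389.2 216.6] 424 z 0.0565 r 0.1013 ang 0.7789
or [165.  222.1] 120 z 0.062 r 0.0869 ang 2.3264
or [165.  222.1] 120 z 0.0565 r 0.0862 ang 2.3632
or [143.2 245.2] 109 z 0.062 r 0.0873 ang 2.5684
or [143.2 245.2] 109 z 0.0565 r 0.0875 ang 2.6141
0.05788106512950221 1.6328090355752647 1.6255421107017305
```

The fingertip swept 0.8 rad but the notch has not moved, so I need to look.

View pics/w3.png

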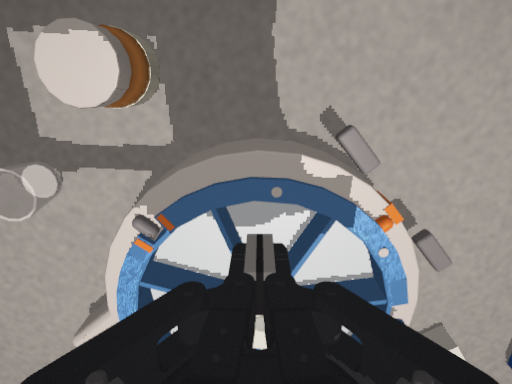

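Run:
```python
from h import *
st,im=snap("side","s3.png")
cv2.imwrite("pics/s3c.png",cv2.resize(im[110:240,170:310,::-1],None,fx=4.5,fy=4.5,interpolation=cv2.INTER_CUBIC))
print(proj("side",[st["position"],[.5317,.0932,.068]]))
```

```text
[[228.95919738 164.78026311]
 [236.40560868 171.65279312]]
```

View pics/s3c.png

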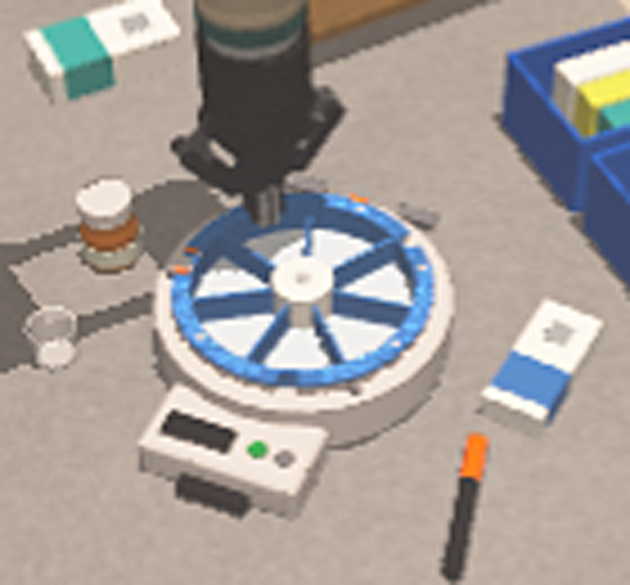

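In the side crop the tip sits near (229,160), about 5 px above where the reported TCP projects, and it has crossed into the next compartment without touching. The tip may be higher than reported, so I check this numerically.

Run:
```python
from h import *
st=manip.get_state()
T=st["position"]
for d in(0,.01,.015,.02,.025):
    P=T+[0,0,d];print(d,proj("side",P)[0].round(1),proj("wrist",P,st)[0].round(1))
im=cv2.imread("pics/s3.png");g=cv2.cvtColor(im,cv2.COLOR_BGR2HSV)
for y in range(148,170): print(y,[tuple(g[y,x]) for x in (226,228,230,232)])
w=cv2.cvtColor(cv2.imread("pics/w3.png"),cv2.COLOR_BGR2GRAY)
print(w[225:250,252],w[225:250,259],w[225:250,266]);print(w[238,240:280])
```

```text
0 [228.8 164.9] [261.2 225.6]
0.01 [228.7 162.7] [261.4 233. ]
0.015 [228.6 161.7] [261.5 237.1]
0.02 [228.5 160.6] [261.6 241.3]
0.025 [228.5 159.5] [261.6 245.8]
148 [(np.uint8(10), np.uint8(25), np.uint8(61)), (np.uint8(6), np.uint8(21), np.uint8(61)), (np.uint8(6), np.uint8(21), np.uint8(62)), (np.uint8(8), np.uint8(17), np.uint8(59))]
149 [(np.uint8(6), np.uint8(21), np.uint8(62)), (np.uint8(0), np.uint8(21), np.uint8(62)), (np.uint8(0), np.uint8(13), np.uint8(59)), (np.uint8(10), np.uint8(13), np.uint8(57))]
150 [(np.uint8(8), np.uint8(17), np.uint8(61)), (np.uint8(0), np.uint8(17), np.uint8(61)), (np.uint8(6), np.uint8(22), np.uint8(59)), (np.uint8(0), np.uint8(16), np.uint8(65))]
151 [(np.uint8(0), np.uint8(17), np.uint8(61)), (np.uint8(6), np.uint8(22), np.uint8(59)), (np.uint8(8), np.uint8(22), np.uint8(94)), (np.uint8(11), np.uint8(25), np.uint8(81))]
152 [(np.uint8(8), np.uint8(17), np.uint8(61)), (np.uint8(15), np.uint8(20), np.uint8(78)), (np.uint8(10), np.uint8(22), np.uint8(103)), (np.uint8(8), np.uint8(25), np.uint8(81))]
153 [(np.uint8(0), np.uint8(12), np.uint8(64)
[... 2871 characters left out ...]
t8(17), np.uint8(7), np.uint8(247))]
169 [(np.uint8(109), np.uint8(105), np.uint8(112)), (np.uint8(109), np.uint8(100), np.uint8(110)), (np.uint8(108), np.uint8(141), np.uint8(147)), (np.uint8(24), np.uint8(14), np.uint8(255))]
[143 184 222 223 222 222 222 222 201 119  95  95  94  94  94  95  94  94
  94  95  95  95  95  94  95] [223 223 223 222 223 222 222 222 198  72  22  22  20  21  21  24  23  22
  23  21  22  24  23  23  22] [223 223 223 223 222 223 222 222 202 119  95  94  94  94  94  95  94  95
  93  94  95  94  95  94  95]
[105 169 220 220 220 219 200  96  93  94  94  96  94  94  94  91  71  22
  24  21  25  22  42  82  94  95  94  95  94  94  95  95 144 215 221 221
 221 221 221 221]
```

Run:
```python
from h import *
st=manip.get_state();T=st["position"];a=1.6255;X=np.array([np.cos(a),np.sin(a),0]);Y=np.array([np.sin(a),-np.cos(a),0])
for d in(0,.005,.01,.015,.02,.025):
    print(d,[proj("side",T+x*X+y*Y+[0,0,d])[0].round(1).tolist() for x,y in((-.011,.01),(-.011,-.01),(.011,.01))],[proj("wrist",T+x*X+y*Y+[0,0,d],st)[0].round(1).tolist() for x,y in((.011,.01),(.011,-.01),(-.011,.01))])
print(st["width"])
```

```text
0 [[233.0, 165.9], [227.6, 168.0], [230.1, 161.8]] [[277.4, 209.7], [245.3, 209.6], [276.6, 240.9]]
0.005 [[232.9, 164.8], [227.5, 166.9], [230.0, 160.7]] [[277.9, 213.0], [244.9, 212.9], [277.1, 244.9]]
0.01 [[232.9, 163.8], [227.4, 165.8], [229.9, 159.7]] [[278.4, 216.4], [244.6, 216.4], [277.5, 249.0]]
0.015 [[232.8, 162.7], [227.4, 164.8], [229.9, 158.6]] [[278.9, 220.1], [244.2, 220.0], [278.0, 253.4]]
0.02 [[232.7, 161.6], [227.3, 163.7], [229.8, 157.5]] [[279.5, 223.9], [243.8, 223.9], [278.6, 258.0]]
0.025 [[232.7, 160.6], [227.2, 162.6], [229.7, 156.4]] [[280.1, 228.0], [243.4, 228.0], [279.1, 262.8]]
3.579958645207943e-05
```

The wrist view puts the front edge of the tip at row 234, and the side view puts its lower end at about row 160. Together they place the shut fingertip about 30 mm above the reported TCP, so it passed over the walls. I'll swing back to the notch compartment and lower step by step while watching the force.

>>> carry_out:
  moves: [0,-0.5,-0.25,0,0.1,0,-0.5,-0.25,0,0.1,0,-0.5,-0.25,0,0.1,0,-0.5,-0.25,0,0.1,0,-0.5,-0.25,0,0.1,0,-0.5,-0.25,0,0.1,0,-0.5,-0.25,0,0.1,0,-0.5,-0.25,0,0.1,0,0,0,0,0,0,0,0,-1,0]

```text
clock: 4.3
position: [0.4891, 0.1311, 0.0378]
ee_rot: [0.002, 0.349, 0.937, 0.001]
contact_force: [1.0, 0.7, 0.9]
width: -0.0003
```

>>> carry_out:
  moves: [0,0,0,-0.4,0,0,0,0,-0.4,0,0,0,0,-0.4,0,0,0,0,-0.3,0,0,0,0,0,0,0,0,0,0,0,0,0,0,0,0,0,0,0,0,0,0,0,0,0,0,0,0,0,0,0]

```text
clock: 5.3
position: [0.4876, 0.1309, 0.0219]
ee_rot: [0.0, 0.349, 0.937, 0.0]
contact_force: [-0.4, 0.3, -0.4]
width: 0.0
```

Run:
```python
from h import *
st,im=snap("wrist","w4.png");_,s=snap("side","s4.png")
print(st["position"],st["contact_force"])
measure(st,im)
p=st["position"][:2]-[.5317,.0932];print(np.hypot(*p),np.arctan2(p[1],p[0]))
cv2.imwrite("pics/s4c.png",np.hstack([cv2.resize(s[120:220,180:290,::-1],(420,382),interpolation=cv2.INTER_CUBIC),cv2.resize(im[130:330,160:360,::-1],(380,382))]))
```

```text
[0.48760416 0.13087703 0.02187526] [-0.42364436  0.32095611 -0.40199188]
rim fit c [0.53083259 0.09357345] r 0.09368565899862148 38
or [237.3 209.7] 179 z 0.062 r 0.0868 ang 2.5551
or [237.3 209.7] 179 z 0.0565 r 0.0845 ang 2.5639
or [281.5 209.4] 179 z 0.062 r 0.0869 ang 2.3113
or [281.5 209.4] 179 z 0.0565 r 0.0846 ang 2.3027
or [433.4 339.9] 18 z 0.062 r 0.0984 ang 0.9156
or [433.4 339.9] 18 z 0.0565 r 0.1024 ang 0.8571
0.0580000148557516 2.4345294691063284
```

View pics/s4c.png

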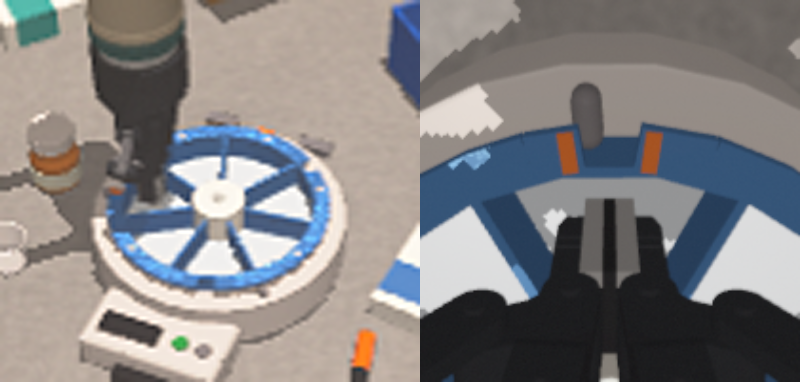

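The tip is now visibly down between the walls. The reported z is 0.022, below the tray floor, with no force, which confirms the offset. I lower 4 mm more and sweep −0.8 rad.

>>> carry_out:
  moves: [0,0.32,0.34,-0.4,-0.08,0,0.34,0.31,0,-0.08,0,0.37,0.28,0,-0.08,0,0.39,0.25,0,-0.08,0,0.41,0.22,0,-0.08,0,0.42,0.19,0,-0.08,0,0.44,0.15,0,-0.08,0,0.45,0.12,0,-0.08,0,0.46,0.08,0,-0.08,0,0.46,0.05,0,-0.08]

```text
clock: 6.4
position: [0.5278, 0.151, 0.0176]
ee_rot: [-0.0, 0.688, 0.726, -0.0]
contact_force: [-0.9, 0.9, 1.0]
width: 0.0003
```

Run:
```python
from h import *
st,im=snap("wrist","w5.png")
print(st["position"],st["contact_force"])
measure(st,im)
p=st["position"][:2]-[.5317,.0932];print(np.hypot(*p),np.arctan2(p[1],p[0]))
```

```text
[0.52781989 0.15102249 0.0175925 ] [-0.93931758  0.92751687  0.99041751]
rim fit c [0.53171666 0.09430136] r 0.09353999766680932 37
or [247.  211.4] 190 z 0.062 r 0.0865 ang 1.7143
or [247.  211.4] 190 z 0.0565 r 0.0842 ang 1.7198
or [203.  219.8] 184 z 0.062 r 0.0867 ang 1.9582
or [203.  219.8] 184 z 0.0565 r 0.0846 ang 1.9811
or [413.1 241.1] 613 z 0.062 r 0.1007 ang 0.8312
or [413.1 241.1] 613 z 0.0565 r 0.1009 ang 0.7871
0.05795252434904747 1.6377997711480652
```

The tray now turns: the notch is at 1.836 rad. I continue by −0.8.

>>> carry_out:
  moves: [0,0.46,0.01,0,-0.08,0,0.46,-0.03,0,-0.08,0,0.46,-0.07,0,-0.08,0,0.45,-0.1,0,-0.08,0,0.44,-0.14,0,-0.08,0,0.43,-0.17,0,-0.08,0,0.42,-0.21,0,-0.08,0,0.4,-0.24,0,-0.08,0,0.38,-0.27,0,-0.08,0,0.35,-0.3,0,-0.08]

```text
clock: 7.45
position: [0.5708, 0.1357, 0.0177]
ee_rot: [-0.0, 0.916, 0.402, 0.0]
contact_force: [0.5, 0.5, -0.2]
width: 0.0
```

Run:
```python
from h import *
st,im=snap("wrist","w6.png")
print(st["position"],st["contact_force"])
measure(st,im)
p=st["position"][:2]-[.5317,.0932];print(np.hypot(*p),np.arctan2(p[1],p[0]))
for k in(.74,.76,.78): print(k,[proj("wrist",[.5317+r*np.cos(k),.0932+r*np.sin(k),z],st)[0].round(1) for r,z in((.098,.0578),(.102,.054),(.106,.05),(.108,.03))])
h=cv2.cvtColor(im,cv2.COLOR_RGB2HSV);o=cv2.inRange(h,(3,110,80),(20,255,255))
cv2.imwrite("pics/w6c.png",cv2.resize(im[150:300,230:380,::-1],(600,600),interpolation=cv2.INTER_CUBIC))
```

```text
[0.57076785 0.13573221 0.0176936 ] [ 0.52900287  0.45449501 -0.17125979]
rim fit c [0.53252086 0.09355093] r 0.09366753157700544 38
or [279.  167.9] 942 z 0.062 r 0.1063 ang 0.7620
or [279.  167.9] 942 z 0.0565 r 0.1048 ang 0.7574
or [248.6 208.4] 191 z 0.062 r 0.0870 ang 0.9045
or [248.6 208.4] 191 z 0.0565 r 0.0846 ang 0.9092
or [204.2 216.5] 185 z 0.062 r 0.0871 ang 1.1472
or [204.2 216.5] 185 z 0.0565 r 0.0851 ang 1.1690
or [449.9 348.2] 116 z 0.062 r 0.1040 ang -0.7221
or [449.9 348.2] 116 z 0.0565 r 0.1087 ang -0.7783
0.057751936655535754 0.8278281003509012
0.74 [array([280.7, 184.7]), array([281.1, 174.1]), array([281.4, 163.7]), array([279.2, 150.8])]
0.76 [array([276.5, 184.4]), array([276.8, 173.8]), array([277. , 163.4]), array([275.2, 150.5])]
0.78 [array([272.3, 184.2]), array([272.4, 173.6]), array([272.6, 163.2]), array([271.2, 150.3])]
```

View pics/w6c.png

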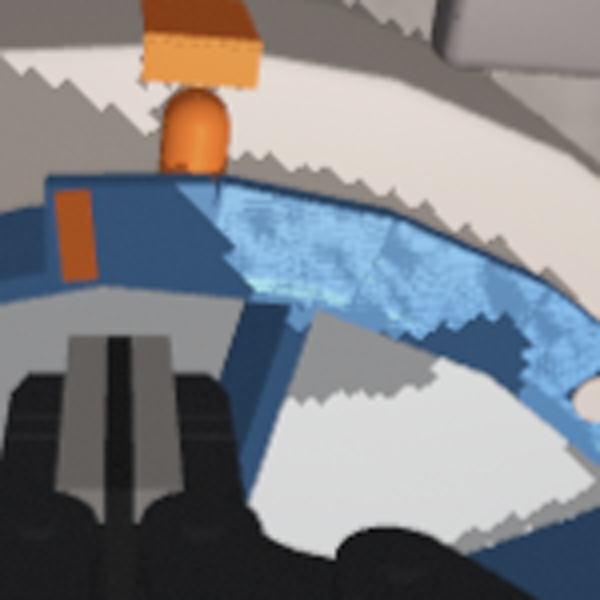

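The picture shows the pin centred at crop (195,130), full image (278.8,182), so the key is at ≈ 0.749. The notch is at ≈ 1.026. I push about −0.26 and then measure again.

>>> carry_out:
  moves: [0,0.27,-0.26,0,-0.065,0,0.25,-0.28,0,-0.065,0,0.23,-0.3,0,-0.065,0,0.21,-0.31,0,-0.065,0,0,0,0,0,0,0,0,0,0,0,0,0,0,0,0,0,0,0,0,0,0,0,0,0,0,0,0,0,0]

```text
clock: 8.5
position: [0.5802, 0.1241, 0.0178]
ee_rot: [0.0, 0.96, 0.281, 0.0]
contact_force: [-0.5, 0.2, -0.3]
width: 0.0
```

```bash
cat > m.py <<'E'
from h import *
import sys
st,im=snap("wrist",sys.argv[1]+".png")
print(st["position"],st["contact_force"])
c=measure(st,im)
p=st["position"][:2]-[.5317,.0932];print(np.hypot(*p),np.arctan2(p[1],p[0]))
h=cv2.cvtColor(im,cv2.COLOR_RGB2HSV);o=cv2.inRange(h,(3,110,80),(20,255,255))
n,l,S,ce=cv2.connectedComponentsWithStats(o)
for j in range(1,n):
    if S[j,4]>60:
        print(j,S[j],ce[j].round(1),end=" ")
        for y in range(S[j,1],S[j,1]+S[j,3],4):
            x=np.nonzero(l[y]==j)[0]; print((y,int(x.min()),int(x.max())),end="")
        print()
for k in(.72,.74,.76,.78): print(k,[proj("wrist",[c[0]+r*np.cos(k),c[1]+r*np.sin(k),z],st)[0].round(1) for r,z in((.088,.0578),(.098,.0578),(.088,.062),(.106,.05))])
E
python3 m.py w7
```

```text
[0.5801914  0.12411186 0.0177527 ] [-0.48781841  0.17026025 -0.31913484]
rim fit c [0.53289654 0.09348827] r 0.09357411830620195 38
or [225.3 175.1] 1155 z 0.062 r 0.1032 ang 0.7310
or [225.3 175.1] 1155 z 0.0565 r 0.1017 ang 0.7399
or [252.7 206.5] 192 z 0.062 r 0.0869 ang 0.6220
or [252.7 206.5] 192 z 0.0565 r 0.0846 ang 0.6249
or [208.  213.7] 187 z 0.062 r 0.0869 ang 0.8654
or [208.  213.7] 187 z 0.0565 r 0.0849 ang 0.8855
or [ 48.2 283. ] 12 z 0.062 r 0.1176 ang 1.7490
or [475. 327.] 1187 z 0.062 r 0.1159 ang -0.8617
0.05750616471172592 0.5675170830350604
1 [ 208  148   32   60 1155] [225.3 175.1] (148, 238, 238)(152, 216, 238)(156, 212, 237)(160, 210, 236)(164, 208, 236)(168, 209, 237)(172, 210, 228)(176, 220, 232)(180, 218, 233)(184, 217, 234)(188, 218, 235)(192, 219, 236)(196, 220, 237)(200, 221, 237)(204, 223, 236)
2 [248 196  10  22 192] [252.7 206.5] (196, 248, 256)(200, 248, 256)(204, 249, 256)(208, 249, 257)(212, 249, 257)(216, 250, 257)
3 [201 203  15  23 187] [208.  213.7] (203, 206, 208)(207, 201, 209)(211, 203, 211)(215, 204, 213)(219, 206, 214)(223, 208, 215)
15 [  
[... 173 characters left out ...]
, 2, 30)(332, 5, 27)(336, 6, 22)(340, 7, 17)(344, 7, 9)
20 [ 459  301   33   53 1187] [475. 327.] (301, 470, 470)(305, 460, 478)(309, 459, 482)(313, 460, 485)(317, 461, 486)(321, 461, 486)(325, 462, 487)(329, 463, 488)(333, 464, 488)(337, 465, 489)(341, 466, 490)(345, 469, 490)(349, 472, 490)(353, 476, 480)
0.72 [array([234.6, 202.6]), array([230.8, 182.7]), array([233.9, 206. ]), array([229.2, 161.9])]
0.74 [array([231. , 203.1]), array([226.6, 183.4]), array([230.2, 206.6]), array([224.9, 162.6])]
0.76 [array([227.4, 203.8]), array([222.5, 184.1]), array([226.4, 207.2]), array([220.5, 163.4])]
0.78 [array([223.8, 204.5]), array([218.4, 184.9]), array([222.7, 207.9]), array([216.3, 164.3])]
```

The notch is at 0.744 rad and the pin, now visible inside it, at about 0.747, so they are aligned well within 0.03. I back off the wall, lift straight out and move over the hub.

>>> carry_out:
  moves: [0,-0.2,0.35,0,0,0,0,0,0,0,0,0,0,2,0,0,0,0,3,0,0,0,0,2,0,0,-1.5,-1.1,0,0,0,-1.5,-1.1,0,0,0,-1.6,-1.2,0,0,0,0,0,0,0,0,0,0,0,0]

```text
clock: 9.55
position: [0.5327, 0.0937, 0.088]
ee_rot: [0.0, 0.96, 0.28, 0.001]
contact_force: [0.3, -0.3, -0.3]
width: -0.0
```

```bash
python3 m.py w8
```

```text
[0.53270027 0.09367326 0.08802657] [ 0.28881399 -0.34833973 -0.27078384]
rim fit c [0.53200896 0.09297554] r 0.09381351557489871 57
or [233.6  63.7] 526 z 0.062 r 0.0979 ang 0.7434
or [233.6  63.7] 526 z 0.0565 r 0.0983 ang 0.7471
or [254.2  78.7] 107 z 0.062 r 0.0879 ang 0.6197
or [254.2  78.7] 107 z 0.0565 r 0.0880 ang 0.6206
or [220.9  84.5] 110 z 0.062 r 0.0881 ang 0.8597
or [220.9  84.5] 110 z 0.0565 r 0.0883 ang 0.8669
0.0011065728331756818 0.4419218369079139
1 [221  46  22  40 526] [233.6  63.7] (46, 240, 241)(50, 221, 242)(54, 221, 242)(58, 222, 235)(62, 228, 239)(66, 228, 240)(70, 229, 240)(74, 230, 241)(78, 230, 242)(82, 232, 242)
2 [251  70   7  19 107] [254.2  78.7] (70, 252, 256)(74, 251, 257)(78, 251, 256)(82, 252, 257)(86, 252, 257)
3 [216  76  11  18 110] [220.9  84.5] (76, 219, 221)(80, 216, 222)(84, 218, 223)(88, 219, 225)(92, 221, 226)
4 [  22  171   56   53 1199] [ 56.9 191.9] (171, 44, 47)(175, 29, 59)(179, 23, 65)(183, 36, 69)(187, 44, 72)(191, 49, 74)(195, 53, 76)(199, 55, 77)(203, 57, 77)(207, 58, 76)(211, 59, 74)(215, 58, 71)(219, 57, 66)(223, 56, 56)
11 [425 200  27  44 814] [438.1 221.1] (200, 432, 438)(204, 425, 444)(208, 425, 445)(212, 426, 446)(216, 427, 446)(220, 428, 447)(224, 429, 448)(228, 430, 449)(232, 431, 450)(236, 432, 451)(240, 435, 450)
0.72 [array([240.5,  80.2]), array([237.7,  63.4]), array([240.1,  80.1]), array([236.4,  50.9])]
0.74 [array([237.8,  80.6]), array([234.6,  63.9]), array([237.3,  80.6]), array([233.1,  51.5])]
0.76 [array([235. ,  81.2]), array([231.6,  64.6]), array([234.5,  81.1]), array([229.9,  52.1])]
0.78 [array([232.4,  81.8]), array([228.5,  65.2]), array([231.8,  81.7]), array([226.7,  52.9])]
```

The alignment still holds, with the notch at 0.740 and the pin at ≈ 0.746. Now I descend towards the hub; contact is expected at a reported z of about 0.037.

>>> carry_out:
  moves: [0,-0.1,-0.05,-2,0,0,0,0,-1.5,0,0,0,0,-0.5,0,0,0,0,-0.3,0,0,0,0,-0.2,0,0,0,0,-0.2,0,0,0,0,-0.2,0,0,0,0,-0.2,0,0,0,0,0,0,0,0,0,0,0]

```text
clock: 10.6
position: [0.5319, 0.0931, 0.0371]
ee_rot: [0.0, 0.96, 0.281, 0.001]
contact_force: [1.2, 0.5, 2.2]
width: -0.0
```

>>> carry_out:
  moves: [0,0,0,-0.1,0,0,0,0,-0.1,0,0,0,0,-0.1,0,0,0,0,-0.1,0,0,0,0,0,0,0,0,0,0,0,0,0,0,0,0,0,0,0,0,0,0,0,0,0,0,0,0,0,0,0]

```text
clock: 11.6
position: [0.5313, 0.093, 0.0327]
ee_rot: [0.0, 0.96, 0.281, 0.0]
contact_force: [1.5, 1.3, 2.1]
width: -0.0
```

>>> carry_out:
  moves: [0,0,0,-0.1,0,0,0,0,-0.1,0,0,0,0,-0.1,0,0,0,0,-0.1,0,0,0,0,0,0,0,0,0,0,0,0,0,0,0,0,0,0,0,0,0,0,0,0,0,0,0,0,0,0,0]

```text
clock: 12.6
position: [0.5314, 0.093, 0.0312]
ee_rot: [0.0, 0.96, 0.281, 0.001]
contact_force: [-2.3, -0.4, 19.1]
width: -0.0
```

```bash
python3 m.py w9 | head -12
python3 - <<'E'
from h import *
f=[];
for i in range(6): f.append(manip.get_state()["contact_force"]);manip.get_image("side")
print(np.round(f,1))
E
```

```text
[0.53140907 0.09295182 0.03115376] [-2.31287921 -0.36858013 19.13521694]
rim fit c [0.53562829 0.0953484 ] r 0.08891250991771765 55
or [224.   52.2] 1042 z 0.062 r 0.0933 ang 0.7484
or [224.   52.2] 1042 z 0.0565 r 0.0939 ang 0.7536
or [252.8  73.2] 199 z 0.062 r 0.0834 ang 0.6207
or [252.8  73.2] 199 z 0.0565 r 0.0836 ang 0.6218
or [208.6  81.3] 204 z 0.062 r 0.0835 ang 0.8597
or [208.6  81.3] 204 z 0.0565 r 0.0838 ang 0.8695
or [481.3 252. ] 1348 z 0.062 r 0.1186 ang -1.0604
0.0003824004005659674 -2.435329964073955
1 [ 206   27   31   56 1042] [224.   52.2] (27, 234, 234)(31, 214, 236)(35, 206, 236)(39, 207, 236)(43, 208, 226)(47, 217, 230)(51, 216, 232)(55, 216, 233)(59, 217, 233)(63, 217, 234)(67, 218, 235)(71, 220, 236)(75, 220, 236)(79, 222, 235)
2 [249  61   9  26 199] [252.8  73.2] (61, 251, 255)(65, 249, 256)(69, 249, 256)(73, 249, 256)(77, 249, 257)(81, 250, 257)(85, 250, 256)
[[-3.2 -0.3 19.2]
 [-2.6 -1.1 20.1]
 [-4.  -0.2 19.1]
 [-3.1 -0.6 19.8]
 [-2.6 -0.8 19.2]
 [-3.1  0.4 19.5]]
```

Force has risen to 19 N at z 0.0312, and the rim now looks smaller, as it would if lowered. I check which rim height restores the 94 mm radius and centre.

Run:
```python
from h import *
st,im=snap("wrist","w10.png")
for z in(.052,.054,.056,.058,.060,.062):
    print(z);measure(st,im,z)
```

```text
0.052
rim fit c [0.53094606 0.09225139] r 0.0952364555918825 55
or [224.   52.2] 1042 z 0.052 r 0.1000 ang 0.7485
or [224.   52.2] 1042 z 0.0565 r 0.0995 ang 0.7445
or [252.8  73.3] 200 z 0.052 r 0.0893 ang 0.6206
or [252.8  73.3] 200 z 0.0565 r 0.0892 ang 0.6198
or [208.6  81.3] 203 z 0.052 r 0.0894 ang 0.8599
or [208.6  81.3] 203 z 0.0565 r 0.0892 ang 0.8524
0.054
rim fit c [0.53187811 0.09287618] r 0.09397028912363296 55
or [224.   52.2] 1042 z 0.054 r 0.0986 ang 0.7485
or [224.   52.2] 1042 z 0.0565 r 0.0984 ang 0.7462
or [252.8  73.3] 200 z 0.054 r 0.0881 ang 0.6206
or [252.8  73.3] 200 z 0.0565 r 0.0881 ang 0.6202
or [208.6  81.3] 203 z 0.054 r 0.0883 ang 0.8599
or [208.6  81.3] 203 z 0.0565 r 0.0881 ang 0.8556
0.056
rim fit c [0.53281016 0.09350097] r 0.0927041226553804 55
or [224.   52.2] 1042 z 0.056 r 0.0973 ang 0.7485
or [224.   52.2] 1042 z 0.0565 r 0.0972 ang 0.7480
or [252.8  73.3] 200 z 0.056 r 0.0870 ang 0.6206
or [252.8  73.3] 200 z 0.0565 r 0.0869 ang 0.6205
or [208.6  81.3] 203 z 0.056 r 0.0871 ang 0.8599
or [208.6  81.3] 203 z 0.0565 r 0.0870 ang 0.8590
0.058
rim 
[... 427 characters left out ...]
 52.2] 1042 z 0.06 r 0.0946 ang 0.7485
or [224.   52.2] 1042 z 0.0565 r 0.0950 ang 0.7517
or [252.8  73.3] 200 z 0.06 r 0.0846 ang 0.6206
or [252.8  73.3] 200 z 0.0565 r 0.0847 ang 0.6213
or [208.6  81.3] 203 z 0.06 r 0.0847 ang 0.8599
or [208.6  81.3] 203 z 0.0565 r 0.0849 ang 0.8660
0.062
rim fit c [0.53560632 0.09537535] r 0.08890562325062015 55
or [224.   52.2] 1042 z 0.062 r 0.0933 ang 0.7485
or [224.   52.2] 1042 z 0.0565 r 0.0939 ang 0.7536
or [252.8  73.3] 200 z 0.062 r 0.0834 ang 0.6206
or [252.8  73.3] 200 z 0.0565 r 0.0836 ang 0.6218
or [208.6  81.3] 203 z 0.062 r 0.0835 ang 0.8599
or [208.6  81.3] 203 z 0.0565 r 0.0838 ang 0.8697
or [481.3 252. ] 1349 z 0.062 r 0.1186 ang -1.0605
```

The rim at 0.054 gives a radius of 94.0 mm and the right centre, so the tray looks home. One more mm of push should confirm the hard stop.

>>> carry_out:
  moves: [0,0,0,-0.05,0,0,0,0,-0.05,0,0,0,0,0,0,0,0,0,0,0,0,0,0,0,0,0,0,0,0,0,0,0,0,0,0,0,0,0,0,0,0,0,0,0,0,0,0,0,0,0]

```text
clock: 14.0
position: [0.5314, 0.093, 0.0311]
ee_rot: [0.0, 0.96, 0.281, 0.001]
contact_force: [-5.0, -0.9, 25.0]
width: 0.0003
```

>>> carry_out:
  moves: [0,0,0,1,0,0,0,0,2,0,0,0,0,3,0,0,0,0,3,0,0,0,0,3,0,0,0,0,3,0,0,0,0,1,0,0,0,0,0,0,0,0,0,0,0,0,0,0,0,0]

```text
clock: 15.0
position: [0.5297, 0.0929, 0.1856]
ee_rot: [-0.0, 0.96, 0.281, -0.002]
contact_force: [-0.2, 0.6, -0.2]
width: 0.0002
```

Run:
```python
from h import *
st,im=snap("wrist","w11.png");_,s=snap("side","s11.png")
print(st["position"],st["contact_force"])
for z in(.054,.056,.062): print(z);measure(st,im,z)
cv2.imwrite("pics/f.png",np.hstack([cv2.resize(im[:,:,::-1],(400,300)),cv2.resize(s[110:230,160:320,::-1],(400,300),interpolation=cv2.INTER_CUBIC)]))
```

```text
[0.52973757 0.09293151 0.1856153 ] [-0.2268744   0.58496976 -0.20235086]
0.054
rim fit c [0.5318287  0.09284017] r 0.09367728976803648 72
or [243.2  66.3] 233 z 0.054 r 0.0988 ang 0.7490
or [243.2  66.3] 233 z 0.0565 r 0.0987 ang 0.7480
or [257.3  76.9] 43 z 0.054 r 0.0879 ang 0.6190
or [257.3  76.9] 43 z 0.0565 r 0.0878 ang 0.6188
or [235.5  80.4] 44 z 0.054 r 0.0884 ang 0.8581
or [235.5  80.4] 44 z 0.0565 r 0.0883 ang 0.8560
0.056
rim fit c [0.53228202 0.0931466 ] r 0.09305795031273673 72
or [243.2  66.3] 233 z 0.056 r 0.0981 ang 0.7490
or [243.2  66.3] 233 z 0.0565 r 0.0981 ang 0.7488
or [257.3  76.9] 43 z 0.056 r 0.0873 ang 0.6190
or [257.3  76.9] 43 z 0.0565 r 0.0873 ang 0.6190
or [235.5  80.4] 44 z 0.056 r 0.0878 ang 0.8581
or [235.5  80.4] 44 z 0.0565 r 0.0878 ang 0.8577
0.062
rim fit c [0.53364197 0.09406588] r 0.09119993194683691 72
or [243.2  66.3] 233 z 0.062 r 0.0962 ang 0.7490
or [243.2  66.3] 233 z 0.0565 r 0.0965 ang 0.7514
or [257.3  76.9] 43 z 0.062 r 0.0856 ang 0.6190
or [257.3  76.9] 43 z 0.0565 r 0.0857 ang 0.6194
or [235.5  80.4] 44 z 0.062 r 0.0860 ang 0.8581
or [235.5  80.4] 44 z 0.0565 r 0.0862 ang 0.8626
```

View pics/f.png

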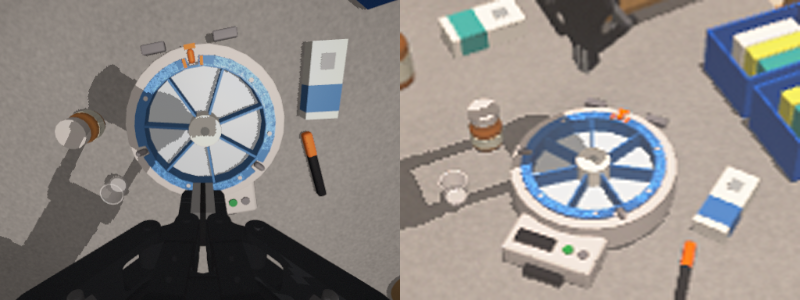

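The tray sits down flush: the orange pin stands in the notch at about (190,55), both grey pins stand in the plain notches, and the other objects have not moved. With the robot clear, I hand in.

```bash
python3 -c "
from rig import manip
print(manip.sign_off())"
```

```text
the job is handed in; nothing more can be done
None
```

The tray is turned to the orange key pin and pressed fully home, and I handed the job in at about 15 s on the robot's clock.

- **Turning:** with the shut fingertip in the notch's compartment, I turned the tray about 1.69 rad clockwise. The notch ended within about 0.01 rad of the pin.
- **Pressing:** I pressed down on the white centre until it stopped hard. Another 1 mm of commanded push only raised the force from 19 to 25 N, with no further travel.
- **Last checks:** the rim fits its 94 mm radius at 54 mm height, which is home; fitted at the starting height of 62 mm it comes out at only 91 mm. All three pins stand in their notches. The cup, jar, pen and blue-banded carton look unmoved. The robot ended clear above the tray with no contact force.
- **What disagreed:** the real end of the shut fingers is about 30 mm higher than the reported tool point. My first sweep therefore passed over the tray's walls without touching. I corrected for this with the cameras and contact force, and the second sweep turned the tray.

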